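# Nest a cover angle in its carrier and seat the pair with the plunger

### The arm

A 6-joint arm with a two-finger parallel gripper is mounted at the origin on a cart in front of the work surface, level with it; the furniture and walls round the work are solid. World frame = base frame: x ahead of the robot, y to its left, z up, the work surface at z = 0. Lengths are in m, angles in rad, forces in N, time in s.
With the tool pointing down it reaches from about 0.35 to 0.85 m from the base axis. Payload 8.1 kg.
Tool frame: the origin (TCP) lies at the very end of the fingers, on their centre line; the grasp point (between the pads) lies 19 mm behind it; z points along the fingers, y is the line along which they close (so a half turn about z gives the same grasp; the last joint's range is limited). The gripper opens to 93 mm and grips with 3 to 60 N. Pads are 15 mm wide; open, the fingers measure 128 mm over their backs; the gripper's body (75 mm by 188 mm) begins 65 mm behind the grasp point.
Start: joints at [1.054, 0.13, 1.488, -0, 1.523, -0.085], TCP at [0.251, 0.545, 0.219] pointing down, gripper open.
Joint ranges: [-2.96, 2.96], [-0.89, 2.26], [0.02, 2.5], [-1.34, 4.48], [0, 2.73], [-2.66, 2.66]. Speed limits (rad/s): [2.39, 2.39, 2.79, 3.14, 3.14, 3.14].

### API

Orientations are given as [roll, pitch, yaw] about the fixed x, y, z axes, in that order (R = Rz(yaw) Ry(pitch) Rx(roll)).
In Python, from cell import r, set_gripper, viewer, finish_job, spotter gives the robot as it stands. Calls block until the motion is done:
- r.move_to(position, orientation): joint-space move of the TCP to a pose.
- r.servo_line(position, rot=None, feed=0.15, stop_force=None): straight line of the TCP; rot=None keeps the orientation; feed is the mean speed in m/s. With stop_force (N) it stops when the force on the tool has changed by that much, and returns True; else False.
- r.move_joints(angles): joint-space move.
- set_gripper(opening, grip_force=None): finger opening in m; grip_force is the grip in N (None keeps the last); returns when the fingers have stopped.
- r.sleep(seconds).
- r.inverse_kinematics(position, orientation): joint angles nearest the present ones, or None.
- r.read_state(): the state.
- viewer.read_camera(name): name is "scene" or "side" or "wrist"; returns a dict with "frame" (384x512x3 uint8, red, green, blue), "mtx" (3x3 intrinsics, pixels), "R" (3x3) and "t" (3): a world point X has camera coordinates R X + t; the wrist camera has in their place "mount" (4x4, takes a point from camera to tool coordinates, whose origin is the TCP and whose axes are the flange's). Camera axes: x right, y down, z forward; pixel columns grow to the right and rows downward; lengths in m; the calibration is good to about 2 mm. A picture is of the moment at which its call begins: read the wrist's pose just before it. There is no depth.
A pose or a line that the arm cannot do raises r.PlanningError and nothing moves.
- finish_job(): hands the job in; it is judged then, once.
Trained networks look in a picture, given as the dict that the camera call returned (one of the last four; its "shot" number tells which), for a name from the list of things; names that differ only in an ending like _2 or _b are one class to them, and where a whole thing is asked for, a point or a joint stands for the part that bears it (a point fixed in the world has none). Each returns a list of dicts, best first, with "confidence" (0 to 1); they miss things now and then, are a little off and sometimes report something else, mostly with a low value. They report only what shows in the picture. A call takes as long as a camera call.
- spotter.masks_of(picture, target): "region" (384x512 bool, what is visible of it) and "rect" ([left, top, right, bottom] in pixels, round what is visible of it).
The state is a dict: "clock": time; "joints": joint angles; "dq": joint speeds; "joint_efforts": joint torques, N m; "position": TCP position; "orientation": TCP orientation; "contact_force": force on the tool from outside, world axes, zero at the start; "moment": the same for the moment, N m; "width": finger opening in m; "gripper_force": force on a finger pad.
Only numpy, scipy, OpenCV 4.12 (cv2) and the standard library are available. Lean on these libraries where they do the work, as an engineer would, in place of code of your own. Each camera call takes 0.05 s, during which the arm holds its last target. There are 200 camera calls.

### The job

A carrier angle (the small-legged aluminium section) lies in the V blocks of the seating fixture, ready for a fit check. Of the two wide cover angles on the grey V rests, take the one that is as long as the carrier and nest it in the carrier's V, between the datum plate and the pad, legs flat on legs along the whole length, laid in and not dropped, and let go of it. Then push the black plunger knob in, through its light travel and on against the stiff spring until it stops, so that both sections are driven against the datum plate with their ends flush, and let the knob come all the way back out; leave the shorter cover where it is.

Things in the scene. Friction and masses are not known exactly. Their poses are not given: they have to be found in the camera images.
- fixture: fixed steel base 214 x 90 x 12 mm; origin centre of underside, x along the V towards the knob, z up; all below 77 mm. Along x: datum plate face at -89 mm, two V blocks (48 wide, tops 46 mm above table) from -83 to -43 and -19 to 21, pad face at rest 55, guide block 71 to 99, knob end at rest 161. Sections lie V up, outer corner line over the x axis 26 mm above the table
- datum (a point): point on the face of the datum plate (74 mm wide, 76 mm high), at the V's corner line, 26 mm above the table; x points from the plate along the V towards the knob, z up. The 120 mm sections go between this face and the pad, 144 mm apart at rest. A granite plate with a tall column stands at the left (x over 0.42, y over 0.28): swing past it high and close to the robot
- knob_face (a point): centre of the black knob's flat outer end face (knob 36 mm in diameter, 24 mm long, axis 42 mm above the table); push it along the fixture's -x. Moves with the knob
- pad_face (a point): centre of the flat steel pad on the plunger's inner end (46 mm wide, from 27 to 63 mm above the table), which pushes on the ends of the sections. Moves with the pad
- plunger (a joint): how far the knob is pushed in, m: 0 out, 0.030 at its firm end stop. A light spring (1.5 N rising to 3.3 N) brings it back out when let go
- pad (a joint): how far the pad is pressed back into the plunger, m: 0 free, at most 0.008. Stiff spring: 5 N to start, then 0.9 N per mm. The pad first slides the sections home; once they are against the datum plate it gives way over the knob's last 6 mm, about 14 N on the knob at its end stop
- carrier_angle: aluminium angle section lying V up in the fixture's V blocks, loose, a few mm short of the datum plate: legs 35 mm, 5 mm thick, 120 mm long, 0.105 kg. Origin: on the outer corner line at mid-length; x along it, z up the middle of the V. Leg edges 24.7 mm above and either side of the corner line
- cover_long: aluminium angle section lying V up on one of the V rests: legs 45 mm, 5 mm thick, 120 mm long, about 0.14 kg. Origin: on the outer corner line at mid-length; x along it, z up. 63.6 mm wide over the leg edges, widest 31.8 mm above the corner line (top 35.4 mm). Nested, its corner line is 7.1 mm above the carrier's
- cover_short: the other cover angle: the same section but only 85 mm long, lying V upwards on the other V rest; to be left alone
- v_rest_1: grey plastic V rest, 50 mm long (x, along its V) x 48 wide x 34 mm high, loose, 0.5 kg; origin at the centre of its underside. A section lies in it with its corner line 14 mm above the table, along the V
- v_rest_2: a second V rest, the same; which one holds the long cover varies

How it is judged:
On the way, in this order (a step that is already met when the one before it is completed fails the run):
1. the long cover lies nested in the carrier in the fixture, let go, before the plunger is pressed (z of cover_long in the frame of carrier_angle between 0.005 and 0.0092 m and y of cover_long in the frame of carrier_angle between -0.002 and 0.002 m and angle between the x axis of cover_long and the x axis of carrier_angle, either way round below 0.035 rad and angle between the z axis of cover_long and the z axis of carrier_angle, either way round below 0.05 rad and z of carrier_angle in the frame of datum below 0.002 m and contact force between the fingers and cover_long below 0.1 N and value of joint plunger below 0.003 m and linear speed of cover_long below 0.02 m/s), for 0.2 s.
2. the knob is pushed in to its end stop (27.5 of 30 mm), the pad's stiff spring pressed back at least 3 mm (value of joint plunger above 0.0275 m and value of joint pad above 0.003 m), for 0.1 s.
At the end, for the whole second after the job is handed in: The long cover rests nested in the carrier (corner line 5 to 9.2 mm above it, within 2 mm sideways, 0.035 rad in length, 0.05 rad in roll), the carrier down in the V blocks (2 mm), both ends within 2.5 mm of the datum plate, the knob back out (3 mm) (x of cover_long in the frame of datum between 0.058 and 0.0625 m and x of carrier_angle in the frame of datum between 0.058 and 0.0625 m and z of cover_long in the frame of carrier_angle between 0.005 and 0.0092 m and y of cover_long in the frame of carrier_angle between -0.002 and 0.002 m and angle between the x axis of cover_long and the x axis of carrier_angle, either way round below 0.035 rad and angle between the z axis of cover_long and the z axis of carrier_angle, either way round below 0.05 rad and z of carrier_angle in the frame of datum between -0.002 and 0.002 m and value of joint plunger below 0.003 m and linear speed of each of cover_long, carrier_angle below 0.02 m/s); the robot touches nothing.
It fails at once if the shorter cover is moved by more than 15 mm (distance of cover_short from where it was at the start of the episode above 0.015 m).
It fails at once if the long cover is dropped on to the carrier: out of the fingers above it and falling faster than 0.45 m/s (about 10 mm of free fall) (horizontal distance between cover_long and carrier_angle below 0.06 m and contact force between the fingers and cover_long below 0.05 N and linear speed of cover_long above 0.45 m/s).
It also fails if it takes over 54 s, if anything falls off the work surface, if the arm or the gripper's body presses on something with over 40 N, if the wrist force passes 120 N, or if a joint passes its speed limit or range.

## Working session

There is one attempt and no reset: what is moved stays moved. The work goes in short steps, each a Python script; the robot and the scene stay as the last script left them, time stands still between calls to the robot, and variables do not carry over. Pictures are saved under pics/ and viewed, at most 10 in all, crops included, and the job is handed in when it is done.

```bash
mkdir -p pics; ls
cat > h.py <<'E'
import numpy as np, cv2
from cell import r, set_gripper, viewer, finish_job, spotter
def save(p,n): cv2.imwrite('pics/'+n, p['frame'][:,:,::-1])
E
python3 - <<'E'
from h import *
ps=[viewer.read_camera(n) for n in('scene','side','wrist')]
out=np.hstack([p['frame'] for p in ps[:2]])
cv2.imwrite('pics/a.png',cv2.resize(ps[0]['frame'],(800,600))[:,:,::-1]);cv2.imwrite('pics/b.png',cv2.resize(ps[1]['frame'],(800,600))[:,:,::-1])
import pickle;pickle.dump(ps,open('ps.pkl','wb'))
for p in ps:
  print(p['mtx'].tolist(), -p['R'].T@p['t'] if 'R' in p else p['mount'].round(4).tolist())
  for t in('cover_long','cover_short','carrier_angle','v_rest_1','fixture','knob_face'):
    print(t,[(round(d['confidence'],2),[round(float(v)) for v in d['rect']]) for d in spotter.masks_of(p,t)])
print(r.read_state())
E
```

```text
pics
[[401.96197897034904, 0.0, 258.59184532808234], [0.0, 401.96197897034904, 196.57424344569344], [0.0, 0.0, 1.0]] [ 0.0881627  -0.49125845  0.7079536 ]
cover_long [(0.79, [316, 226, 375, 276])]
cover_short [(0.95, [271, 175, 305, 207]), (0.58, [153, 167, 254, 244]), (0.29, [208, 202, 256, 236])]
carrier_angle [(0.88, [165, 179, 210, 210])]
v_rest_1 [(0.76, [276, 197, 299, 214]), (0.65, [329, 254, 346, 275])]
fixture [(0.94, [152, 167, 254, 242])]
knob_face [(0.89, [205, 202, 254, 237])]
[[491.67553171697875, 0.0, 258.2369244226873], [0.0, 491.67553171697875, 185.09413698408076], [0.0, 0.0, 1.0]] [0.43551502 0.90350201 0.76474881]
cover_long [(0.57, [244, 137, 277, 168])]
cover_short [(0.84, [204, 177, 232, 209])]
carrier_angle [(0.72, [268, 224, 291, 252]), (0.31, [272, 207, 295, 225])]
v_rest_1 [(0.26, [263, 187, 300, 285])]
fixture [(0.81, [262, 186, 302, 286]), (0.52, [273, 186, 295, 225])]
knob_face [(0.68, [273, 186, 292, 226]), (0.25, [273, 205, 293, 224])]
[[281.1416057293374, 0.0, 254.85923213750868], [0.0, 281.1416057293374, 186.98285085035803], [0.0, 0.0, 1.0]] [[-0.0005
[... 236 characters left out ...]
: 1.05, 'joints': array([ 1.05358552e+00,  1.30413996e-01,  1.48822816e+00,  2.09183884e-05,
        1.52301541e+00, -8.53866136e-02]), 'dq': array([-2.09090987e-04, -2.31955830e-05,  8.84085509e-04, -1.79232657e-04,
        9.48265245e-04,  4.60550085e-04]), 'joint_efforts': array([ 1.22305119e-03, -5.59742439e+01, -4.92075241e+01,  7.68996240e-02,
        2.23733479e-02,  4.51853808e-06]), 'position': array([0.25107459, 0.54492498, 0.21861137]), 'orientation': array([-3.14152975e+00, -2.63549789e-05,  2.70976746e+00]), 'contact_force': array([ 0.45093392, -0.6905095 ,  0.3442322 ]), 'moment': array([ 0.02346748,  0.00149645, -0.0193401 ]), 'gripper_force': 0.0, 'width': 0.0929115109685864}
```

View pics/a.png

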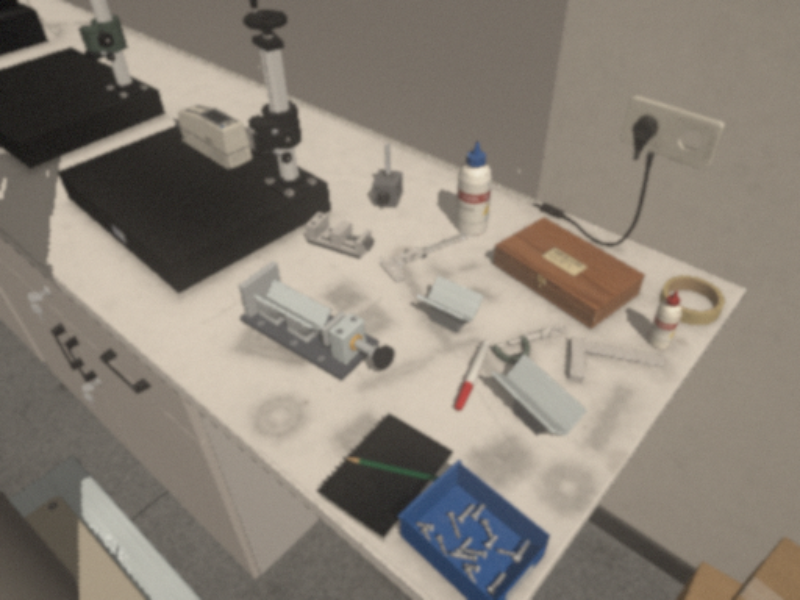

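View pics/b.png

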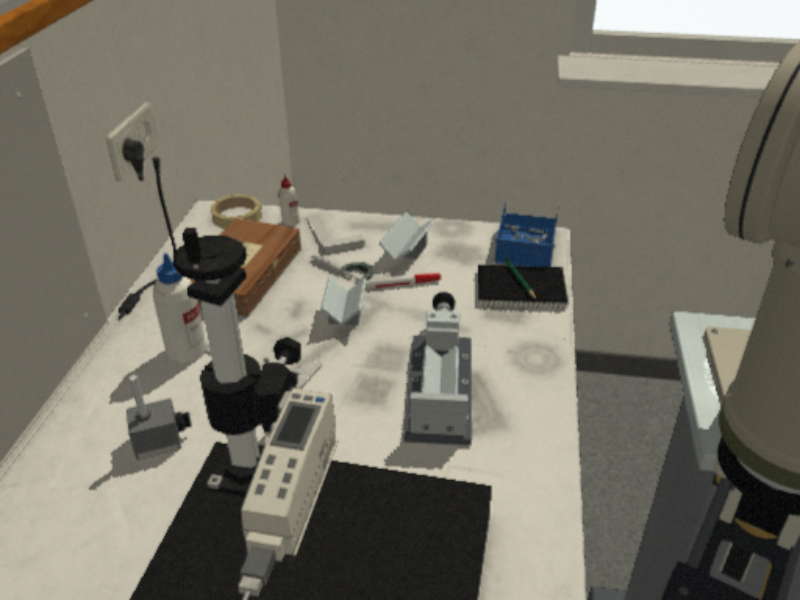

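The scene view shows the long cover at about (540,393) and the short one at (450,300). The fixture is at (310,320) with its knob at (380,355), pointing towards the robot's right. Next I'll get rough positions from rays and take close wrist pictures.

```bash
cat >> h.py <<'E'
def ray(p,uv,R=None,c=None):
    d=np.linalg.solve(p['mtx'],[uv[0],uv[1],1.])
    if 'R' in p: return -p['R'].T@p['t'], p['R'].T@d
    T=p['Tw']; return T[:3,3],T[:3,:3]@d
def atz(p,uv,z):
    c,d=ray(p,uv); return c+d*(z-c[2])/d[2]
from scipy.spatial.transform import Rotation as Ro
def wrist():
    s=r.read_state(); T=np.eye(4); T[:3,:3]=Ro.from_euler('xyz',s['orientation']).as_matrix(); T[:3,3]=s['position']
    p=viewer.read_camera('wrist'); p['Tw']=T@p['mount']; return p
E
python3 - <<'E'
from h import *
import pickle
ps=pickle.load(open('ps.pkl','rb'))
k=.64
a,b=ps[0],ps[1]
for n,uv,z in [('L1',(505,368),.03),('L2',(560,415),.03),('Lc',(540,393),.035),('S',(450,300),.035),('datumtop',(262,276),.077),('knob',(382,357),.042),('base corner near',(345,375),.012),('base left',(243,320),.012)]:
  print(n,atz(a,(uv[0]*k,uv[1]*k),z).round(3))
for n,uv,z in [('L',(403,238),.035),('S',(343,298),.035),('knob',(444,300),.042),('datumtop',(439,395),.076),('bl',(405,436),.012),('br',(470,438),.012),('knobend',(444,303),.042)]:
  print(n,atz(b,(uv[0]*k,uv[1]*k),z).round(3))
E
```

```text
L1 [ 0.625 -0.204  0.03 ]
L2 [ 0.603 -0.307  0.03 ]
Lc [ 0.614 -0.268  0.035]
S [ 0.683 -0.06   0.035]
datumtop [0.5   0.17  0.077]
knob [ 0.519 -0.064  0.042]
base corner near [ 0.477 -0.028  0.012]
base left [0.453 0.177 0.012]
L [ 0.611 -0.258  0.035]
S [ 0.679 -0.063  0.035]
knob [ 0.517 -0.073  0.042]
datumtop [0.498 0.179 0.076]
bl [0.539 0.196 0.012]
br [0.454 0.187 0.012]
knobend [ 0.516 -0.065  0.042]
```

Run:
```python
from h import *
import pickle
s=r.read_state()
def pol(rad,a,z,yaw): r.move_to([rad*np.cos(a),rad*np.sin(a),z],[np.pi,0,yaw])
pol(.42,1.05,.35,2.6)
pol(.42,.3,.35,1.8)
r.move_to([.507,.06,.17],[np.pi,0,1.65]); r.sleep(.2)
p=wrist(); r.move_to([.613,-.26,.16],[np.pi,0,1.36]); r.sleep(.2)
q=wrist()
for n,x in(('c',p),('d',q)): cv2.imwrite(f'pics/{n}.png',cv2.resize(x['frame'],(800,600),interpolation=cv2.INTER_CUBIC)[:,:,::-1])
pickle.dump((p,q),open('w.pkl','wb'))
for x in(p,q):
  for t in('cover_long','carrier_angle','v_rest_1','fixture','knob_face'):
    print(t,[(round(d['confidence'],2),[round(float(v)) for v in d['rect']]) for d in spotter.masks_of(x,t)])
print(r.read_state()['clock'])
```

```text
cover_long []
carrier_angle []
v_rest_1 []
fixture [(0.9, [213, 44, 295, 282])]
knob_face [(0.89, [232, 196, 277, 285]), (0.5, [213, 45, 302, 284])]
cover_long [(0.86, [218, 134, 285, 248])]
carrier_angle []
v_rest_1 [(0.51, [84, 0, 123, 14])]
fixture [(0.16, [218, 133, 283, 246])]
knob_face [(0.93, [81, 0, 123, 16])]
6.2833
```

View pics/c.png

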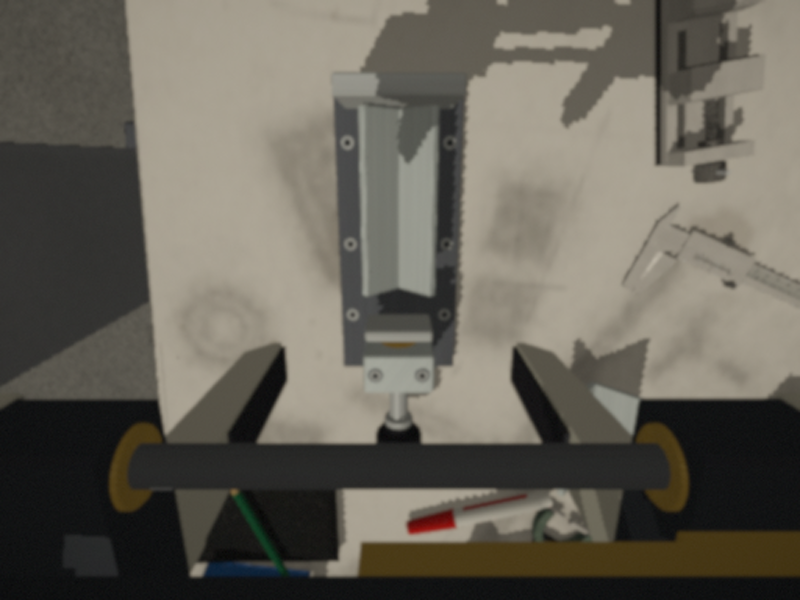

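View pics/d.png

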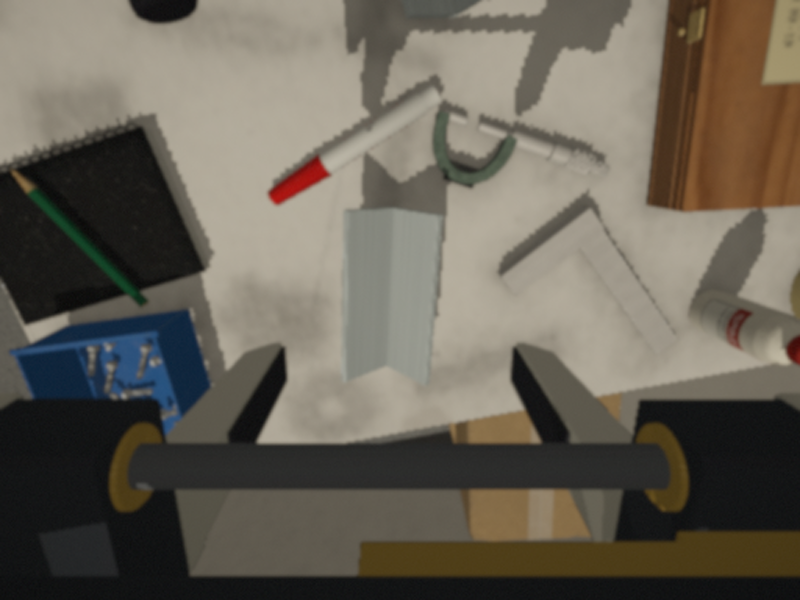

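The fixture view shows the carrier corners at about (362,106), (438,108), (363,295) and (433,295). The base bottom corners are at (345,365) and (457,365). In the cover view the corners are (345,209), (443,214), (344,382) and (430,384).

```bash
cat >> h.py <<'E'
def vedge(p,pts,w=5,n=40):
    "refine a near-vertical edge between two pixels (512 frame); returns refined endpoints and residual"
    g=cv2.GaussianBlur(p['frame'],(0,0),1.0).astype(np.float32)
    G=np.abs(cv2.Sobel(g,cv2.CV_32F,1,0)).sum(2)
    (u0,v0),(u1,v1)=pts; V=np.linspace(v0,v1,n); U=np.interp(V,[v0,v1],[u0,u1]) if v1>v0 else None
    k=np.arange(-w,w+.1,.25); us=[]
    for u,v in zip(U,V):
        s=cv2.remap(G,(u+k)[None].astype(np.float32),np.full((1,len(k)),v,np.float32),1)[0]; us.append(u+k[s.argmax()])
    us=np.array(us); m=np.ones(n,bool)
    for _ in range(4):
        c=np.polyfit(V[m],us[m],1); e=us-np.polyval(c,V); m=np.abs(e)<max(.6,1.5*e[m].std())
    return [(np.polyval(c,v),v) for v in(v0,v1)], e[m].std(), m.sum()
E
python3 - <<'E'
from h import *
import pickle
p,q=pickle.load(open('w.pkl','rb'))
k=.64
def P(a): return tuple(np.array(a)*k)
for n,im,ed in [
 ('cov L',q,[(345,225),(344,370),.0458]),('cov R',q,[(442,225),(430,370),.0458]),('cov corner',q,[(394,225),(388,360),.0211]),
 ('car L',p,[(361,125),(363,285),.0507]),('car R',p,[(438,125),(433,285),.0507]),('car corner',p,[(400,180),(399,275),.0331]),
 ('base L',p,[(336,120),(345,350),.012]),('base R',p,[(468,120),(458,350),.012]),
 ('guide L',p,[(364,362),(364,388),.07]),('guide R',p,[(434,362),(434,388),.07])]:
  e,s,m=vedge(im,[P(ed[0]),P(ed[1])]); w=[atz(im,u,ed[2]) for u in e]
  d=w[1]-w[0]
  print(n,np.round(e,1).tolist(),round(s,2),m,[x.round(4).tolist() for x in w],'ang',round(np.arctan2(d[1],d[0]),4))
for n,im,u,z in [('cov tl',q,(345,209),.0475),('tr',q,(443,214),.0475),('bl',q,(344,382),.0475),('br',q,(430,384),.0475),('car top',p,(362,106),.0525),('tr',p,(438,108),.0525),('bl',p,(363,295),.0525),('br',p,(433,295),.0525),('base bl',p,(345,365),.012),('br',p,(457,365),.012),('plate tl',p,(333,74),.076),('plate tr',p,(470,74),.076),('face',p,(335,97),.076),('face',p,(467,97),.076),('padtop',p,(400,341),.063),('padtop2',p,(400,331),.063)]:
  print(n,atz(im,P(u),z).round(4).tolist())
E
```

```text
cov L [[221.0, 144.0], [221.1, 236.8]] 0.89 34 [[0.5891, -0.2129, 0.0458], [0.5645, -0.312, 0.0458]] ang -1.8143
cov R [[285.4, 144.0], [275.3, 236.8]] 0.28 27 [[0.6519, -0.2262, 0.0458], [0.623, -0.3245, 0.0458]] ang -1.8571
cov corner [[251.0, 144.0], [247.2, 230.4]] 0.25 40 [[0.6173, -0.2225, 0.0211], [0.5911, -0.3219, 0.0211]] ang -1.8285
car L [[228.8, 80.0], [231.3, 182.4]] 0.25 38 [[0.4757, 0.1582, 0.0507], [0.4836, 0.0566, 0.0507]] ang -1.4925
car R [[280.1, 80.0], [277.7, 182.4]] 0.25 36 [[0.5245, 0.1621, 0.0507], [0.5328, 0.0605, 0.0507]] ang -1.49
car corner [[254.2, 115.2], [254.7, 176.0]] 0.35 37 [[0.5025, 0.1268, 0.0331], [0.5083, 0.061, 0.0331]] ang -1.4828
base L [[213.3, 76.8], [219.3, 224.0]] 0.24 38 [[0.4553, 0.1625, 0.012], [0.4692, -0.0104, 0.012]] ang -1.4903
base R [[297.7, 76.8], [291.4, 224.0]] 0.31 35 [[0.5463, 0.1698, 0.012], [0.5599, -0.0032, 0.012]] ang -1.4925
guide L [[234.5, 231.7], [235.5, 248.3]] 2.11 40 [[0.4911, 0.009, 0.07], [0.4934, -0.0104, 0.07]] ang -1.4543
guide R [[276.5, 231.7], [282.8, 248.3]] 0.52 22 [[0.5349, 0.0124, 0.07], [0.5436, -0.0064, 0.07]] ang -1.1395
cov tl [0.5916, -0.2029, 0.0475]
tr [0.6512, -0.2187, 0.0475]
bl [0.5617, -0.3201, 0.0475]
br [0.6209, -0.3343, 0.0475]
car top [0.4779, 0.169, 0.0525]
tr [0.5236, 0.1716, 0.0525]
bl [0.4853, 0.0502, 0.0525]
br [0.5327, 0.0539, 0.0525]
base bl [0.4717, -0.0235, 0.012]
br [0.5629, -0.0163, 0.012]
plate tl [0.4633, 0.1814, 0.076]
plate tr [0.5372, 0.1874, 0.076]
face [0.4648, 0.17, 0.076]
face [0.5371, 0.1758, 0.076]
padtop [0.5127, 0.0229, 0.063]
padtop2 [0.5121, 0.0302, 0.063]
```

```bash
python3 -c "
from h import *
import pickle
p,q=pickle.load(open('w.pkl','rb'))
a=cv2.resize(p['frame'][40:260,200:310],(400,600*440//440),interpolation=cv2.INTER_CUBIC)
b=cv2.resize(q['frame'][115:265,205:295],(390,600),interpolation=cv2.INTER_CUBIC)
cv2.imwrite('pics/e.png',np.hstack([a[:600],b])[:,:,::-1])"
```

```text
(no output)
```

View pics/e.png

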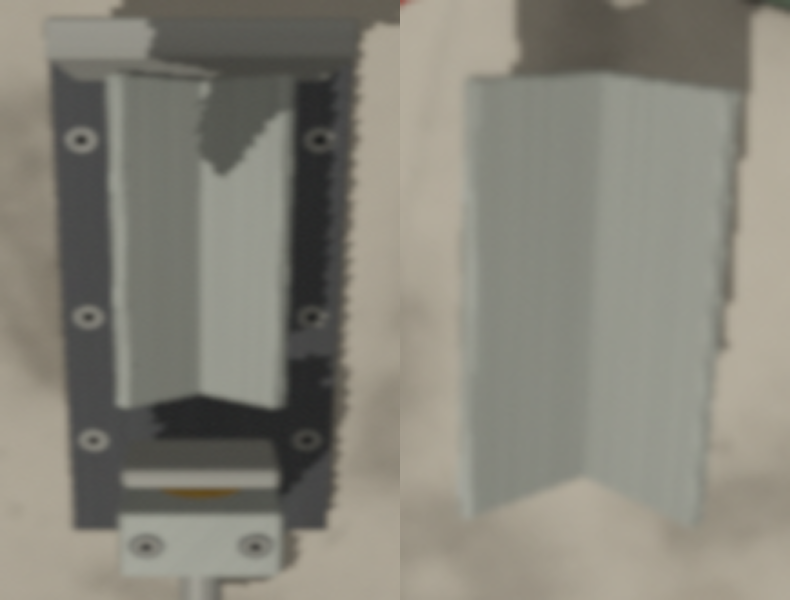

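The crop confirms the corners. The measured lengths come out at 118.5 and 120.2 mm and the carrier width at 48.9 mm, all consistent with the given sizes. Now I'll grasp the long cover.

Run:
```python
from h import *
import pickle
yaw=np.pi-1.827; c=[.606,-.269]
r.move_to([*c,.12],[np.pi,0,yaw]); set_gripper(.084,15)
r.servo_line([*c,.028],feed=.1)
set_gripper(.03,15); s=r.read_state(); print(s['width'],s['gripper_force'],s['position'],s['contact_force'])
r.servo_line([*c,.15],feed=.1); r.sleep(.2)
s=r.read_state(); print(s['width'],s['gripper_force'],s['contact_force'],s['clock'])
p=wrist(); pickle.dump(p,open('h.pkl','wb'))
cv2.imwrite('pics/f.png',cv2.resize(p['frame'],(800,600),interpolation=cv2.INTER_CUBIC)[:,:,::-1])
```

```text
0.06192346327090105 15.004144683480263 [ 0.6054812  -0.26884695  0.02846856] [-3.81907623  1.84506959  5.22272859]
0.06183109717954581 14.998736679553986 [ 0.44625566  0.31527271 -1.14547146] 10.1333
```

View pics/f.png

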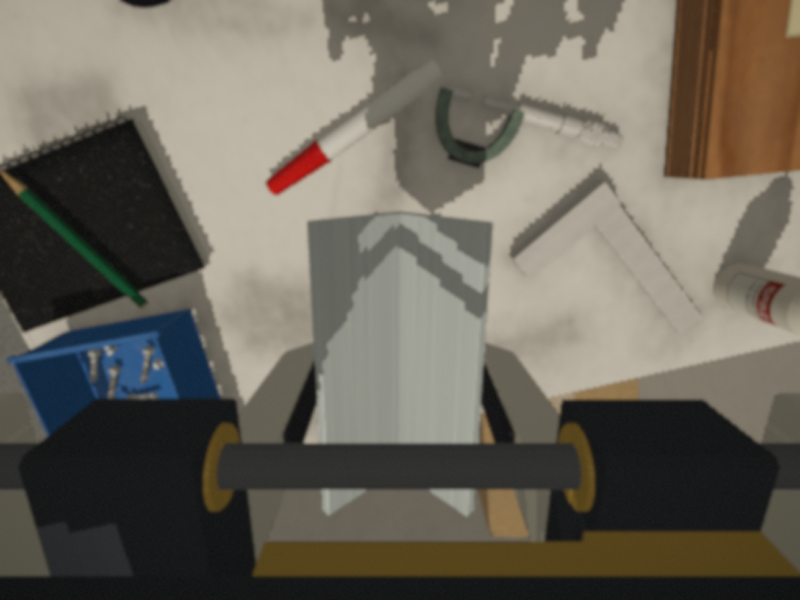

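The cover is held squarely: tips at (308,222) and (491,222), corner at (398,212), near end around (325,515) and (470,515). I'll compare that with the expected projection to get the pitch and offset in the grip.

Run:
```python
from h import *
import pickle
p=pickle.load(open('h.pkl','rb')); M=np.linalg.inv(p['mount'])
g=lambda: None
obj={'tipL':(.06,.0318,.0318),'topL':(.06,.0283,.0354),'topR':(.06,-.0283,.0354),'tipR':(.06,-.0318,.0318),'inner':(.06,0,.0071),'outer':(.06,0,0),'ntopL':(-.06,.0283,.0354),'ntopR':(-.06,-.0283,.0354),'ninner':(-.06,0,.0071)}
O=np.array(list(obj.values()))
from scipy.optimize import least_squares
def proj(q):
  # cover frame -> tool : tool z down; cover x->tool x, y-> -tool y
  R=Ro.from_euler('xyz',q[3:]).as_matrix()@np.diag([1,-1,-1.])
  T=O@R.T+np.array([0,0,.0128])+q[:3]
  C=T@M[:3,:3].T+M[:3,3]; u=C@p['mtx'].T; return u[:,:2]/u[:,2:]/.64
for n,a in zip(obj,proj(np.zeros(6))): print(n,a.round(1))
```

```text
tipL [301.  221.9]
topL [309.4 223.4]
topR [483.4 223.4]
tipR [492.  221.8]
inner [396.7 213.1]
outer [396.8 211. ]
ntopL [327.  520.7]
ntopR [466.9 520.7]
ninner [397.1 472.9]
```

Run:
```python
from h import *
c=[.504,.1067]; o=[np.pi,0,1.6505]
r.servo_line([.52,-.2,.2],rot=None,feed=.2)
r.move_to([*c,.2],o); r.servo_line([*c,.075],feed=.12); r.sleep(.3)
s=r.read_state(); print(s['position'],s['orientation'],s['width'])
hit=r.servo_line([*c,.042],feed=.02,stop_force=4)
s=r.read_state(); print(hit,s['position'],s['contact_force'],s['moment'],s['width'],s['clock'])
p=wrist(); 
cv2.imwrite('pics/g.png',cv2.resize(p['frame'],(800,600),interpolation=cv2.INTER_CUBIC)[:,:,::-1])
```

```text
[0.50432506 0.10675791 0.07546372] [ 3.14076649e+00 -2.80553551e-07  1.65058126e+00] 0.06205673023747336
True [0.50422052 0.10669794 0.04783624] [ 1.9067799  -0.41992975  3.05306589] [ 5.31739268e-05 -2.55104378e-01  5.42102305e-02] 0.06173334278214574 14.8333
```

View pics/g.png

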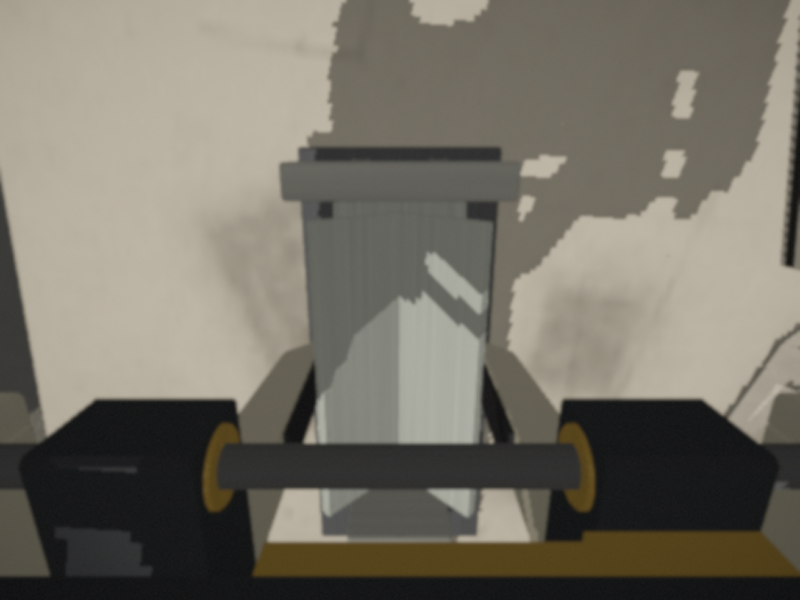

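The cover sits in the carrier's V, with its far end at row ~215 just clear of the datum plate at row ~200. The contact height of 47.8 mm matches the predicted 47.6 mm. I'll release it, rise and check.

Run:
```python
from h import *
import pickle
s=r.read_state(); x,y,z=s['position']
r.servo_line([x+.0003,y,z-.0015],feed=.01,stop_force=4)
set_gripper(.069); r.sleep(.2); set_gripper(.088); r.sleep(.2)
s=r.read_state(); print(s['position'],s['width'],s['contact_force'])
r.servo_line([.504,.1067,.15],feed=.12)
r.move_to([.507,.06,.17],[np.pi,0,1.65]); r.sleep(.2)
p=wrist(); pickle.dump(p,open('n.pkl','wb')); print(r.read_state()['clock'])
cv2.imwrite('pics/i.png',cv2.resize(p['frame'],(800,600),interpolation=cv2.INTER_CUBIC)[:,:,::-1])
```

```text
[0.50454788 0.10653152 0.04709059] 0.08779445829420027 [-0.34175637  1.57224907 -0.24128137]
18.0167
```

View pics/i.png

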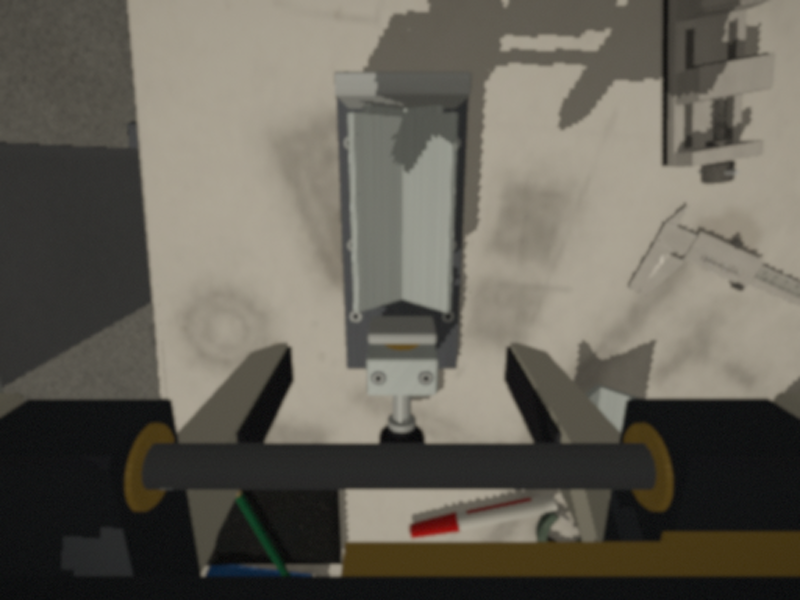

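It's nested: edges at 350 and 456, corner line at 402, fixture centre at about 404. Next is the knob push with closed fingers.

Run:
```python
from h import *
D=np.array([.499,.1735]); u=np.array([.0796,-.9968])
P=lambda d,z:[*(D+u*d),z]
o=[np.pi,0,1.6505]
r.servo_line([.507,.06,.2],feed=.2)
r.move_to(P(.29,.16),o); set_gripper(0.0,20)
r.servo_line(P(.29,.028),feed=.12); r.sleep(.2)
h=r.servo_line(P(.25,.028),feed=.03,stop_force=1.0); s=r.read_state(); print(h,(s['position'][:2]-D)@u,s['contact_force'])
h=r.servo_line(P(.215,.028),feed=.03,stop_force=24); r.sleep(.3); s=r.read_state(); print(h,(s['position'][:2]-D)@u,s['contact_force'],s['clock'])
```

```text
True 0.2564275215275145 [ 0.55317491 -1.60573506  0.5606066 ]
True 0.22970484884428916 [  1.56622618 -11.78237879  -0.7667834 ] 24.2083
```

Run:
```python
from h import *
D=np.array([.499,.1735]); u=np.array([.0796,-.9968])
P=lambda d,z:[*(D+u*d),z]
for d in (.2275,.2265,.2255,.2245,.2235):
  h=r.servo_line(P(d,.028),feed=.01,stop_force=25); r.sleep(.25); s=r.read_state(); F=s['contact_force']
  print(d,h,round((s['position'][:2]-D)@u,4),F.round(1),s['clock'])
  if abs(F[1])>22: break
```

```text
0.2275 False 0.2289 [  1.3 -12.5  -4.6] 24.7583
0.2265 False 0.2281 [  1.2 -13.   -6. ] 25.2583
0.2255 False 0.2278 [  2.1 -17.9  -5.7] 25.7583
0.2245 False 0.2278 [  1.3 -21.7  -6.7] 26.2583
0.2235 False 0.2277 [  3.3 -25.2  -8.5] 26.7583
```

Position has stalled at 0.2278 while the force climbs past 14 N, so the knob is at its end stop. Now I'll retreat and check.

Run:
```python
from h import *
import pickle
D=np.array([.499,.1735]); u=np.array([.0796,-.9968])
P=lambda d,z:[*(D+u*d),z]
r.servo_line(P(.29,.028),feed=.05); s=r.read_state(); print(s['contact_force'])
r.servo_line(P(.29,.17),feed=.15)
r.move_to([.507,.06,.17],[np.pi,0,1.65]); r.sleep(.3)
p=wrist(); pickle.dump(p,open('z.pkl','wb')); print(r.read_state()['clock'])
cv2.imwrite('pics/j.png',cv2.resize(p['frame'],(800,600),interpolation=cv2.INTER_CUBIC)[:,:,::-1])
```

```text
[-0.55102356  0.31980376 -0.47493716]
30.425
```

View pics/j.png

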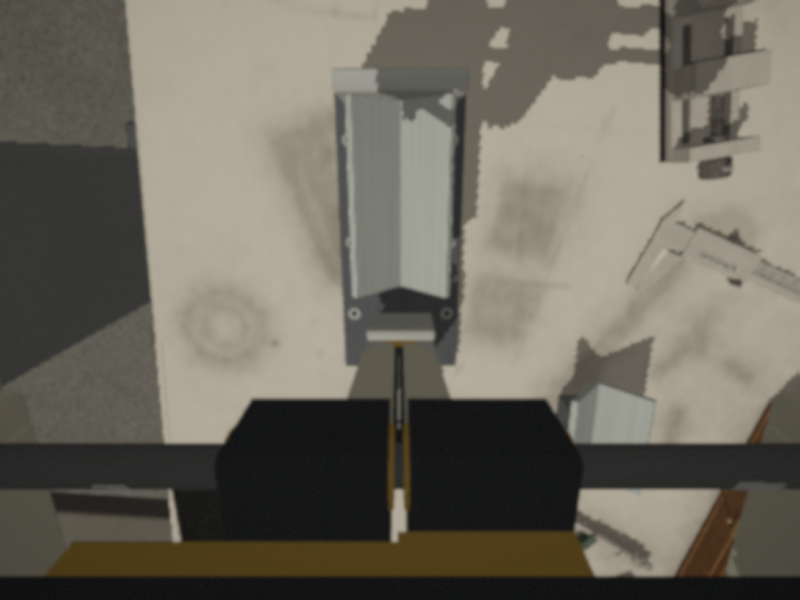

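The cover's end is now against the datum plate (row ~93) with its edges centred. The pad is back at row ~331, as at the start, so I'll hand in.

```bash
python3 -c "
from h import *
print(finish_job())"
```

```text
the job is handed in; nothing more can be done
None
```

I nested the long cover in the carrier and let go of it, then pushed the knob to its end stop. The last picture shows the cover against the datum plate and the pad back at rest. The job was handed in just after 30 s of the 54 s allowed, but the hand-in returned no verdict.

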